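Rack the colour-coded precision screwdrivers

ROBOT

A 6-joint arm with a two-finger parallel gripper is mounted at the origin on the work surface; the furniture and walls round the work are solid. World frame = base frame: x ahead of the robot, y to its left, z up, the work surface at z = 0. Lengths are in m, angles in rad, forces in N, time in s.
With the tool pointing down it reaches from about 0.25 to 0.775 m from the base axis. Payload 4 kg.
Tool frame: the origin (TCP) lies on the centre line of the jaws, within the pads' length; the fingertips stand 25 mm ahead of it and the grasp point (between the pads) lies 6 mm ahead of it (robot.tcp_to_tips is the distance from the TCP to the fingertips, in m); z points along the fingers, y is the line along which they close (so a half turn about z gives the same grasp; the last joint's range is limited). The gripper opens to 94 mm and grips with 3 to 60 N. Pads are 16 mm wide; open, the fingers measure 119 mm over their backs; the gripper's body (75 mm by 177 mm) begins 78 mm behind the grasp point.
Start: joints at [1.213, 0.087, 1.371, -0, 1.684, -0.103], TCP at [0.139, 0.532, 0.231] pointing down, gripper open.
Joint ranges: [-3.1, 3.1], [-0.76, 2.03], [0.27, 2.55], [-1.08, 4.22], [0.17, 2.65], [-2.57, 2.57]. Speed limits (rad/s): [2.79, 2.79, 3.14, 3.14, 3.14, 3.14].

INTERFACE

Orientations are given as a unit quaternion [x, y, z, w].
In Python, from cell import sensors, viewer, robot, spotter gives the robot as it stands.
- The arm moves only by the shell command python3 -m crank 'ROWS' [FORCE]. ROWS is a JSON object of lists of equal length, an entry for each row: "twist": the turn, a rotation vector about the tool's x, y, z scaled (see below), a list of three; "delta_pos": the shift along the tool's x, y, z scaled (see below), a list of three; "gripper": the gripper command: -1 is fully open, 1 is shut, values between are in proportion. A call has 1 to 12 rows; each row is the pose to reach, as a shift and turn from the pose commanded when the call began, along the tool's axes at that moment; what a row does not reach only later rows make up. The controller multiplies each number of a shift by 0.1 m and each number of a turn by 90 degrees. A row lasts 1/10 s, in which the tool goes at most 50 mm and 8.59 degrees, less where a joint would pass 70% of its speed; a pose out of reach is approached as far as the arm can. A call with a number of a shift or a turn outside -1 to 1 is refused whole. A call with a gripper value outside its range is refused whole. The fingers move at their own pace and stop on an object; FORCE is the grip in N (left out, the last holds). Time passes only in rows, so rows that repeat a pose let the fingers close. It gives the time, the measured TCP pose, the force, the opening and the grip force at its end, in the units of the state.
- sensors.read_state(): the state, without advancing time (a new reading comes with each control period).
- viewer.read_camera(name): name is "side" or "top"; returns a dict with "img" (384x512x3 uint8, red, green, blue), "K" (3x3 intrinsics, pixels), "origin" and "rotation" of the camera in the world. Camera axes: x right, y up, looking along -z (the intrinsics and any distortion apply to the point x, -y, -z); pixel columns grow to the right and rows downward; lengths in m; the calibration is good to about 2 mm. A picture is of the moment at which its call begins. There is no depth.
- robot.sign_off(): hands the job in; it is judged then, once.
Trained networks look in the newest picture that a camera, given by its name, has taken for a name from the list of things; names that differ only in an ending like _2 or _b are one class to them, and where a whole thing is asked for, a point or a joint stands for the part that bears it (a point fixed in the world has none). Each returns a list of dicts, best first, with "score" (0 to 1); they miss things now and then, are a little off and sometimes report something else, mostly with a low value. They report only what shows in the picture. A call takes as long as a camera call. They do not tell look-alikes from the thing itself.
- spotter.recognise(camera, target): "box" ([left, top, right, bottom] as shares, 0 to 1, of the picture: columns of its width, rows of its height, round what is visible of it).
The state is a dict: "clock": time; "joints": joint angles; "qvel": joint speeds; "joint_efforts": joint torques, N m; "eef_pos": TCP position; "tcp_rot": TCP orientation; "contact_force": force on the tool from outside, world axes, zero at the start; "wrist_torque": the same for the moment, N m; "width": finger opening in m; "grasp_force": force on a finger pad.
Only numpy, scipy, OpenCV 4.12 (cv2) and the standard library are available. Lean on these libraries where they do the work, as an engineer would, in place of code of your own. Each camera call takes 0.05 s, during which the arm holds its last target. There are 200 camera calls.

TASK

Put the red, the yellow and the blue screwdriver back in the small tool rack, each in the cradle with the strip of its own colour, so that its handle lies down in both V notches, centred between them. Leave the black screwdriver and the blue pen where they lie.

Things in the scene. Friction and masses are not known exactly. Their poses are not given: they have to be found in the camera images.
- red_driver_handle (a point): Precision screwdriver, red handle, thin steel shank, 156 mm long, 30 g, lying flat. Point: middle of the handle, half-way up (7 mm above its support). y runs along the tool to the handle's end: handle 14 mm thick, from y -45 to +42 mm; shank tip at y -114 mm. May be rolled about y. Grip across the handle; neighbours lie about 60 mm to the side.
- yellow_driver_handle (a point): Precision screwdriver, yellow handle, thin steel shank, 151 mm long, 30 g, lying flat. Point: middle of the handle, half-way up (7 mm above its support). y runs along the tool to the handle's end: handle 14 mm thick, from y -45 to +40 mm; shank tip at y -111 mm. May be rolled about y. Grip across the handle; neighbours lie about 60 mm to the side.
- blue_driver_handle (a point): Precision screwdriver, blue handle, thin steel shank, 161 mm long, 30 g, lying flat. Point: middle of the handle, half-way up (7 mm above its support). y runs along the tool to the handle's end: handle 14 mm thick, from y -45 to +44 mm; shank tip at y -117 mm. May be rolled about y. Grip across the handle; neighbours lie about 60 mm to the side.
- cradle_red_rest (a point): Fixed cradle with red floor strip, one of three 50 mm apart on a grey plate. Point: where the handle's middle comes to lie, 28 mm above the bench, 17 above the strip. Two black ribs, 7 mm thick, at y -27 and +27 mm, each with a 90 degree V notch along y, mouth 36 mm, top 8 mm above the point; finger room between them. Strip 44 mm wide, y -109 to its raised end at +55 mm. z up.
- cradle_yellow_rest (a point): Fixed cradle with yellow floor strip, one of three 50 mm apart on a grey plate. Point: where the handle's middle comes to lie, 28 mm above the bench, 17 above the strip. Two black ribs, 7 mm thick, at y -27 and +27 mm, each with a 90 degree V notch along y, mouth 36 mm, top 8 mm above the point; finger room between them. Strip 44 mm wide, y -109 to its raised end at +55 mm. z up.
- cradle_blue_rest (a point): Fixed cradle with blue floor strip, one of three 50 mm apart on a grey plate. Point: where the handle's middle comes to lie, 28 mm above the bench, 17 above the strip. Two black ribs, 7 mm thick, at y -27 and +27 mm, each with a 90 degree V notch along y, mouth 36 mm, top 8 mm above the point; finger room between them. Strip 44 mm wide, y -109 to its raised end at +55 mm. z up.
- black_driver_handle (a point): Precision screwdriver with a black handle, 171 mm long, 16 mm thick, lying beside the coloured ones; it does not belong in the rack and stays where it is. This point is the middle of its handle, half-way up (8 mm); y runs along the tool towards the handle's end (50 mm away).
- pen_mid (a point): Blue ball pen, 136 mm long, 8 mm thick, lying on the bench; not a screwdriver, stays where it is. This point is its middle, half-way up (4 mm); y runs along it. It lies on the robot's side of a black case with a router on it (up to 200 mm high), which stands between screwdrivers and rack; a tall screen stands behind the case, its near edge beside the rack, and a table leg behind the screwdrivers.
Not all that is in view belongs to the job. What is shaped like the part that bears yellow_driver_handle but white is not meant.

How it is judged:
At the end, for the whole second after the job is handed in: Each coloured driver rests in its own colour's cradle: handle middle within 8 mm sideways, 15 mm lengthways, 8 mm in height of the cradle's point, along the notches within 0.2 rad (either way round). Black driver and pen within 25 mm of their starts (x of red_driver_handle in the frame of cradle_red_rest between -0.008 and 0.008 m and y of red_driver_handle in the frame of cradle_red_rest between -0.015 and 0.015 m and z of red_driver_handle in the frame of cradle_red_rest between -0.008 and 0.008 m and angle between the y axis of red_driver_handle and the y axis of cradle_red_rest, either way round below 0.2 rad and linear speed of each of red_driver, yellow_driver, blue_driver below 0.02 m/s and x of yellow_driver_handle in the frame of cradle_yellow_rest between -0.008 and 0.008 m and y of yellow_driver_handle in the frame of cradle_yellow_rest between -0.015 and 0.015 m and z of yellow_driver_handle in the frame of cradle_yellow_rest between -0.008 and 0.008 m and angle between the y axis of yellow_driver_handle and the y axis of cradle_yellow_rest, either way round below 0.2 rad and x of blue_driver_handle in the frame of cradle_blue_rest between -0.008 and 0.008 m and y of blue_driver_handle in the frame of cradle_blue_rest between -0.015 and 0.015 m and z of blue_driver_handle in the frame of cradle_blue_rest between -0.008 and 0.008 m and angle between the y axis of blue_driver_handle and the y axis of cradle_blue_rest, either way round below 0.2 rad and distance of each of black_driver_handle, pen_mid from where it was at the start of the episode below 0.025 m); the robot touches nothing.
It fails at once if the black screwdriver is moved more than 25 mm (distance of black_driver_handle from where it was at the start of the episode above 0.025 m).
It fails at once if the pen is moved more than 25 mm (distance of pen_mid from where it was at the start of the episode above 0.025 m).
It also fails if it takes over 106 s, if anything falls off the work surface, if the arm or the gripper's body presses on something with over 40 N, if the wrist force passes 120 N, or if a joint passes its speed limit or range.

## Working session

There is one attempt and no reset: what is moved stays moved. The work goes in short steps, Python scripts to look and compute and a shell command to move; the robot and the scene stay as the last step left them, time stands still between calls to the robot, and variables do not carry over. Pictures are saved under pics/ and viewed, at most 14 in all, crops included, and the job is handed in when it is done.

```bash
mkdir -p pics; ls
cat > look.py <<'E'
import cv2,numpy as np
from cell import sensors,viewer,robot,spotter
def snap(c,name,up=None):
    d=viewer.read_camera(c); cv2.imwrite('pics/'+name,cv2.resize(d['img'][:,:,::-1],None,fx=1.5,fy=1.5,interpolation=cv2.INTER_CUBIC)); return d
def ray(d,u,v):
    p=np.linalg.inv(d['K'])@np.array([u,v,1.]); r=np.array(d['rotation'])@np.array([p[0],-p[1],-p[2]]); return np.array(d['origin']),r
def at(d,u,v,z):
    o,r=ray(d,u,v); return o+r*(z-o[2])/r[2]
def proj(d,P):
    q=np.array(d['rotation']).T@(np.array(P)-np.array(d['origin'])); h=np.array(d['K'])@np.array([q[0],-q[1],-q[2]]); return h[:2]/h[2]
E
python3 - <<'E'
from look import *
print({k:v for k,v in sensors.read_state().items()})
N=['red_driver_handle','yellow_driver_handle','blue_driver_handle','cradle_red_rest','cradle_yellow_rest','cradle_blue_rest','black_driver_handle','pen_mid']
for c in ['top','side']:
    d=snap(c,c+'0.png'); print(c,[k for k in d],d['K'],d['origin'],d['rotation'])
    for n in N:
        print(n,[(np.round(np.array(r['box'])*[512,384,512,384]).astype(int).tolist(),round(r['score'],2)) for r in spotter.recognise(c,n)][:4])
E
```

```text
pics
{'clock': 0.0, 'joints': array([ 1.21288584e+00,  8.79306218e-02,  1.37222521e+00, -6.62668822e-05,
        1.68361674e+00, -1.03102429e-01]), 'qvel': array([ 0.0002539 , -0.00192578,  0.00244567,  0.00156998,  0.00237736,
       -0.00081711]), 'joint_efforts': array([-2.38135844e-04, -3.40187931e+01, -3.02424824e+01,  7.18730595e-02,
        3.30439000e-02, -1.31633942e-04]), 'eef_pos': array([0.13848456, 0.53176692, 0.2293322 ]), 'tcp_rot': array([ 1.27063234e-01,  9.91894019e-01, -1.06865479e-03, -2.16968007e-04]), 'contact_force': array([-0.21336582, -0.19121234,  0.16216283]), 'wrist_torque': array([ 0.01334001, -0.06431245,  0.02214329]), 'grasp_force': 0.0, 'width': 0.09354185604295752}
top ['img', 'K', 'origin', 'rotation'] [[390.04925928   0.         257.07834486]
 [  0.         390.04925928 192.45497039]
 [  0.           0.           1.        ]] [ 0.31679689 -0.07264901  1.12712312] [ 0.05228507 -0.0346441  -0.70335498  0.70806626]
red_driver_handle [([165, 205, 214, 209], 0.75), ([313, 201, 374, 222], 0.37)]
yellow_driver_handle [([180, 141, 208, 147], 0.67), ([144, 
[... 424 characters left out ...]
1)]
side ['img', 'K', 'origin', 'rotation'] [[357.2417554    0.         257.84741152]
 [  0.         357.2417554  192.51540331]
 [  0.           0.           1.        ]] [0.22320757 0.58879161 0.55280591] [-0.07132807  0.43775458  0.88396456 -0.14795231]
red_driver_handle [([226, 242, 248, 304], 0.74)]
yellow_driver_handle [([147, 263, 159, 311], 0.76), ([141, 224, 169, 276], 0.6)]
blue_driver_handle [([206, 234, 221, 269], 0.73)]
cradle_red_rest [([319, 144, 339, 178], 0.66)]
cradle_yellow_rest [([283, 139, 308, 178], 0.98), ([280, 192, 291, 224], 0.42)]
cradle_blue_rest [([309, 139, 328, 179], 0.57)]
black_driver_handle [([172, 221, 201, 288], 0.61)]
pen_mid [([279, 195, 291, 224], 0.43)]
```

```bash
sed -i "s/np.array(d\['rotation'\])/R.from_quat(d['rotation']).as_matrix()/; 1a from scipy.spatial.transform import Rotation as R" look.py; grep -n as_matrix look.py
```

```text
7:    p=np.linalg.inv(d['K'])@np.array([u,v,1.]); r=R.from_quat(d['rotation']).as_matrix()@np.array([p[0],-p[1],-p[2]]); return np.array(d['origin']),r
11:    q=R.from_quat(d['rotation']).as_matrix().T@(np.array(P)-np.array(d['origin'])); h=np.array(d['K'])@np.array([q[0],-q[1],-q[2]]); return h[:2]/h[2]
```

View pics/top0.png

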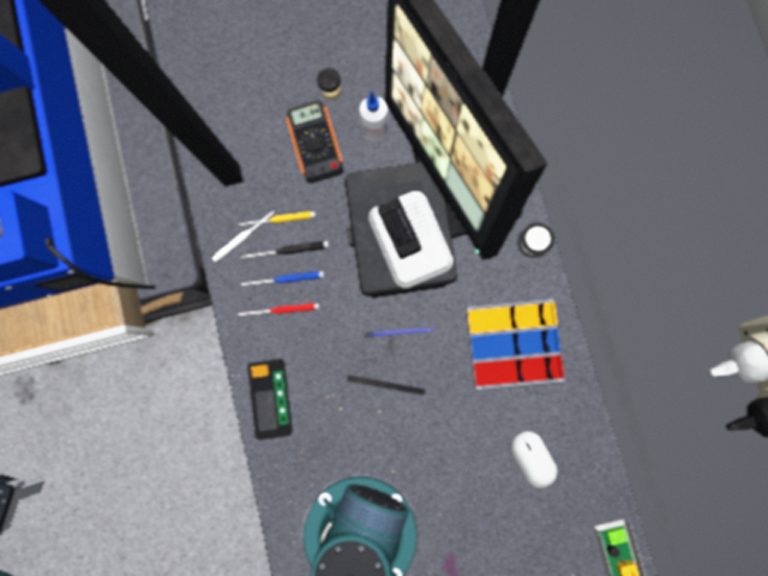

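View pics/side0.png

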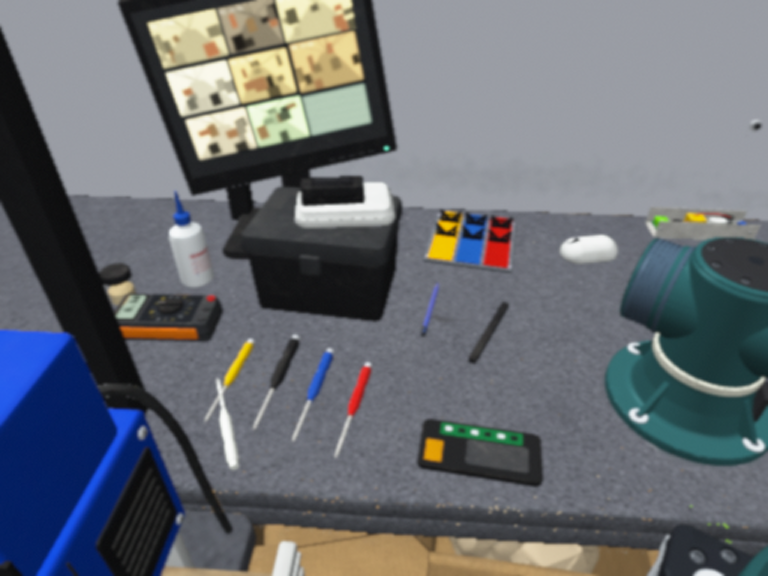

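The top view shows, in the 768-wide picture: yellow driver handle (293,217), black (303,248), blue (298,278), red (295,309), and the pen (398,332). Rack cradles, top to bottom, are yellow, blue and red at x ≈ 515, with the two ribs at x ≈ 515 and 546. The look-alike is a white driver (240,237) whose shank lies across the yellow's shank. A black stick is at (386,384).

Candidates and choice by handle colour:
- **Yellow:** (293,217), not the white (240,237).
- **Blue:** driver (298,278), not the pen (398,332).
- **Red:** (295,309).

```bash
cat > meas.py <<'E'
from look import *
def line(d,lo,hi,roi,z,minA=15):
    """colour blob (HSV) in roi -> subpixel end points (PCA), mapped to height z"""
    h=cv2.cvtColor(d['img'],cv2.COLOR_RGB2HSV); m=cv2.inRange(h,np.array(lo),np.array(hi)); w=np.zeros_like(m); a,b,c,e=roi; w[b:e,a:c]=m[b:e,a:c]
    n,l,st,_=cv2.connectedComponentsWithStats(w); k=1+np.argmax(st[1:,4]); v,u=np.nonzero(l==k)
    p=np.c_[u,v].astype(float); c=p.mean(0); ax=np.linalg.svd(p-c,full_matrices=False)[2][0]; t=(p-c)@ax
    E=[c+ax*(t.min()-.4),c+ax*(t.max()+.4)]; W=[at(d,*e,z) for e in E]; return E,W,st[k,4],st[k,:4]
E
python3 - <<'E'
from meas import *
from look import *
t=viewer.read_camera('top'); s=viewer.read_camera('side')
print('base px',proj(t,[0,0,0]),'x',proj(t,[.3,0,0]),'tcp',proj(t,[.139,.532,.23]),'side tcp',proj(s,[.139,.532,.23]))
C=dict(red=([0,150,70],[8,255,255]),yellow=([18,130,90],[32,255,255]),blue=([104,150,80],[120,255,255]))
for n,r,rs in [('red',(160,195,220,215),(215,235,255,310)),('yellow',(160,135,220,155),(135,220,175,275)),('blue',(160,175,220,198),(195,225,225,280))]:
    for c,d,q in (('top',t,r),('side',s,rs)):
        E,W,A,b=line(d,*C[n],q,.007); print(n,c,np.round(E,1).tolist(),np.round(W,4).tolist(),A,'len',round(np.linalg.norm(W[0]-W[1]),4),'mid',np.round((W[0]+W[1])/2,4),'ang',np.round(np.degrees(np.arctan2(*(W[1]-W[0])[1::-1])),1))
for n,r,rs in [('red',(305,190,385,270),(275,130,350,182)),('yellow',(305,190,385,270),(275,130,350,182)),('blue',(305,190,385,270),(275,130,350,182))]:
    E,W,A,b=line(t,*C[n],r,.011); print('cr',n,np.round(E,1).tolist(),np.round(W,4).tolist(),A,b)
cv2.imwrite('pics/crop1.png',np.hstack([cv2.resize(t['img'][130:220,150:230,::-1],None,fx=4.8,fy=4.8,interpolation=2),cv2.resize(t['img'][190:270,305:385,::-1],(384,432),interpolation=2)]))
E
```

```text
base px [239.90186437 355.6564032 ] x [241.32342147 246.41913428] tcp [ -0.69754122 317.60633519] side tcp [417.4451145  588.99361303]
red top [[208.5, 204.0], [180.6, 206.8]] [[0.4209, 0.0962, 0.007], [0.4124, 0.1772, 0.007]] 87 len 0.0814 mid [0.4166 0.1367 0.007 ] ang 96.0
red side [[244.4, 244.4], [233.5, 275.6]] [[0.4216, 0.0918, 0.007], [0.4121, 0.1769, 0.007]] 167 len 0.0856 mid [0.4168 0.1344 0.007 ] ang 96.4
yellow top [[206.6, 142.6], [179.5, 146.3]] [[0.6026, 0.106, 0.007], [0.5913, 0.1861, 0.007]] 119 len 0.0809 mid [0.5969 0.1461 0.007 ] ang 98.1
yellow side [[166.5, 228.2], [149.9, 256.4]] [[0.6028, 0.102, 0.007], [0.5914, 0.1867, 0.007]] 194 len 0.0854 mid [0.5971 0.1443 0.007 ] ang 97.7
blue top [[211.5, 182.7], [182.6, 186.3]] [[0.4831, 0.0889, 0.007], [0.4722, 0.1731, 0.007]] 114 len 0.0848 mid [0.4777 0.131  0.007 ] ang 97.4
blue side [[218.9, 235.0], [206.3, 265.6]] [[0.4839, 0.0834, 0.007], [0.4723, 0.1711, 0.007]] 188 len 0.0885 mid [0.4781 0.1273 0.007 ] ang 97.5
cr red [[364.6, 244.8], [316.2, 249.3]] [[0.3076, -0.3484, 0.011], [0.2938, -0.2124, 0.011]] 656 [316 238  49  19]
cr yellow [[371.0, 208.6], [311.6, 214.2]] [[0.4099, -0.3692, 0.011], [0.3929, -0.2004, 0.011]] 850 [312 202  60  20]
cr blue [[372.4, 226.1], [314.5, 231.7]] [[0.3602, -0.3718, 0.011], [0.3433, -0.2081, 0.011]] 763 [315 220  58  19]
```

View pics/crop1.png

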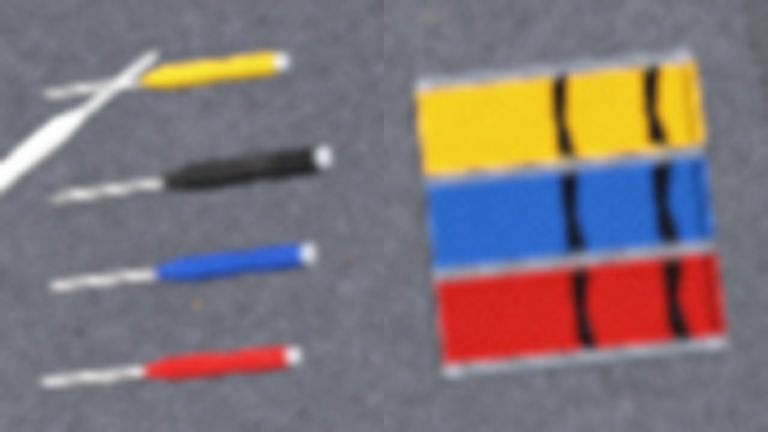

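The crop confirms the yellow, blue and red handles (each with a white cap on the right) and the cradles in the order yellow, blue, red. The ribs sit on the right half, so cradle y points towards world −y.

```bash
cat > plan.py <<'E'
from look import *
P=dict(red=(.417,.1325,-83.8),yellow=(.5976,.142,-82.1),blue=(.478,.1273,-82.6),
 cred=(.3048,-.3215,-84.2),cblue=(.3545,-.3169,-84.2),cyellow=(.4042,-.3119,-84.2))
def to(x,y,hang,z):
    """move numbers: tool-frame shift/0.1, turn/90deg from the measured pose to pointing-down pose with tool y across handle"""
    s=sensors.read_state(); Rc=R.from_quat(s['tcp_rot']); a=np.radians(hang+90)
    Rt=R.from_matrix(np.array([[-np.sin(a)*-1,np.cos(a),0],[-np.cos(a),np.sin(a),0],[0,0,-1]]))
    d=Rc.inv().apply(np.array([x,y,z])-s['eef_pos'])/.1; t=(Rc.inv()*Rt).as_rotvec()/(np.pi/2)
    print('shift',np.round(d,3),'turn',np.round(t,3),'pos',np.round(s['eef_pos'],4),'w',round(s['width'],4),'F',np.round(s['contact_force'],1),'g',round(s['grasp_force'],1),'t',s['clock'])
E
python3 - <<'E'
from plan import *
t=viewer.read_camera('top'); s=viewer.read_camera('side')
def tri(a,b):
    o,r=ray(t,*a); p,q=ray(s,*b); k=np.linalg.lstsq(np.c_[r,-q],p-o,rcond=None)[0]; A,B=o+r*k[0],p+q*k[1]; return np.round((A+B)/2,3),round(np.linalg.norm(A-B),3)
print('screen low',tri((325,165),(263,100)),'scr top',tri((362,108),(245,0)))
for n,p in dict(caseL=(232,110),caseR=(303,165),caseN=(240,195),caseFar=(278,108)).items(): print(n,np.round(at(t,*p,.13),3))
for k in ['cred','cblue','cyellow']: print(k,proj(s,(*P[k][:2],.028)),proj(t,(*P[k][:2],.028)))
to(.417,.1325,-83.8,.15)
E
```

```text
screen low (array([ 0.491, -0.214,  0.198]), np.float64(0.016)) scr top (array([ 0.554, -0.254,  0.412]), np.float64(0.024))
caseL [0.66  0.021 0.13 ]
caseR [ 0.512 -0.166  0.13 ]
caseN [ 0.433 -0.003  0.13 ]
caseFar [ 0.665 -0.101  0.13 ]
cred [333.154797   150.46959378] [356.3595073  245.81791607]
cblue [315.71718787 148.33628352] [354.29181212 227.83756647]
cyellow [298.55598767 146.30594309] [352.10426943 210.06024852]Traceback (most recent call last):
  File "<stdin>", line 8, in <module>
  File "plan.py", line 7, in to
    Rt=R.from_matrix(np.array([[-np.sin(a)*-1,np.cos(a),0],[-np.cos(a),np.sin(a),0],[0,0,-1]]))
  File "scipy/spatial/transform/_rotation.pyx", line 1143, in scipy.spatial.transform._rotation.Rotation.from_matrix
ValueError: Non-positive determinant (left-handed or null coordinate frame) in rotation matrix 0: [[ 0.10799936  0.99415096  0.        ]
 [-0.99415096  0.10799936  0.        ]
 [ 0.          0.         -1.        ]].
```

```bash
sed -i 's/^    Rt=.*/    c,n=np.cos(a),np.sin(a); Rt=R.from_matrix(np.array([[-n,c,0],[c,n,0],[0,0,-1]]))/' plan.py
python3 - <<'E'
from plan import *
to(*P['red'],.15)
E
```

```text
shift [-3.702 -3.167  0.805] turn [ 0.    -0.     0.769] pos [0.1386 0.5323 0.2305] w 0.0942 F [-0.3 -0.2  0.3] g 0.0 t 1.1
```

```bash
python3 -m crank '{"twist":[[0,0,0.77],[0,0,0.77],[0,0,0.77],[0,0,0.77],[0,0,0.77],[0,0,0.77],[0,0,0.77],[0,0,0.77],[0,0,0.77]],"delta_pos":[[0,0,0],[0,0,0],[0,0,0],[0,0,0],[0,0,0],[0,0,0],[0,0,0],[0,0,0],[0,0,0]],"gripper":[0,0,0,0,0,0,0,0,0]}' 20
python3 -m crank '{"twist":[[0,0,0],[0,0,0],[0,0,0],[0,0,0]],"delta_pos":[[-1,0.58,0],[-1,0.58,0],[-1,0.58,0],[-1,0.58,0]],"gripper":[0,0,0,0]}'
python3 -m crank '{"twist":[[0,0,0],[0,0,0],[0,0,0],[0,0,0]],"delta_pos":[[-1,0.58,0],[-1,0.58,0],[-1,0.58,0],[-1,0.58,0]],"gripper":[0,0,0,0]}'
python3 -m crank '{"twist":[[0,0,0],[0,0,0],[0,0,0],[0,0,0]],"delta_pos":[[-1,0.58,0.4],[-1,0.58,0.4],[-1,0.58,0.4],[-1,0.58,0.4]],"gripper":[0,0,0,0]}'
python3 -m crank '{"twist":[[0,0,0],[0,0,0],[0,0,0],[0,0,0]],"delta_pos":[[-1,0.58,0.4],[-1,0.58,0.4],[-1,0.58,0.4],[-1,0.58,0.4]],"gripper":[0,0,0,0]}'
python3 - <<'E'
from plan import *
to(*P['red'],.08); to(*P['red'],.028)
E
```

```text
clock: 2.0
eef_pos: [0.1387, 0.5323, 0.2305]
tcp_rot: [0.669, 0.744, 0.0, 0.0]
contact_force: [0.5, -0.2, -0.4]
width: 0.0467
grasp_force: 0.0
clock: 2.4
eef_pos: [0.2079, 0.438, 0.231]
tcp_rot: [0.669, 0.743, 0.001, -0.0]
contact_force: [0.2, -0.3, -0.5]
width: 0.047
grasp_force: 0.0
clock: 2.8
eef_pos: [0.2759, 0.3457, 0.2307]
tcp_rot: [0.669, 0.743, 0.0, -0.0]
contact_force: [-0.4, 0.4, -0.8]
width: 0.0465
grasp_force: 0.0
clock: 3.2
eef_pos: [0.3436, 0.2523, 0.189]
tcp_rot: [0.669, 0.743, -0.001, -0.001]
contact_force: [0.7, 0.4, -0.7]
width: 0.0471
grasp_force: 0.0
clock: 3.6
eef_pos: [0.4122, 0.1597, 0.1495]
tcp_rot: [0.669, 0.743, -0.001, -0.001]
contact_force: [0.3, 0.6, -0.4]
width: 0.0474
grasp_force: 0.0
shift [-0.276  0.021  0.695] turn [-0.001 -0.    -0.002] pos [0.4122 0.1597 0.1495] w 0.0474 F [ 0.3  0.6 -0.4] g 0.0 t 3.6
shift [-0.276  0.022  1.215] turn [-0.001 -0.    -0.002] pos [0.4122 0.1597 0.1495] w 0.0474 F [ 0.3  0.6 -0.4] g 0.0 t 3.6
```

Hover at 90 mm, then look with both cameras before going down.

```bash
python3 -m crank '{"twist":[[0,0,0],[0,0,0],[0,0,0],[0,0,0]],"delta_pos":[[-0.28,0.02,0.7],[-0.28,0.02,0.7],[-0.28,0.02,0.7],[-0.28,0.02,0.7]],"gripper":[0,0,0,0]}'
python3 - <<'E'
from plan import *
to(*P['red'],.028); snap('side','side1.png')
E
```

```text
clock: 4.0
eef_pos: [0.4169, 0.1337, 0.0816]
tcp_rot: [0.668, 0.744, 0.001, -0.0]
contact_force: [1.1, -0.4, 0.1]
width: 0.0469
grasp_force: 0.0
shift [-0.013 -0.001  0.536] turn [ 0.001 -0.001  0.   ] pos [0.4169 0.1337 0.0816] w 0.0469 F [ 1.1 -0.4  0.1] g 0.0 t 4.0
```

View pics/side1.png

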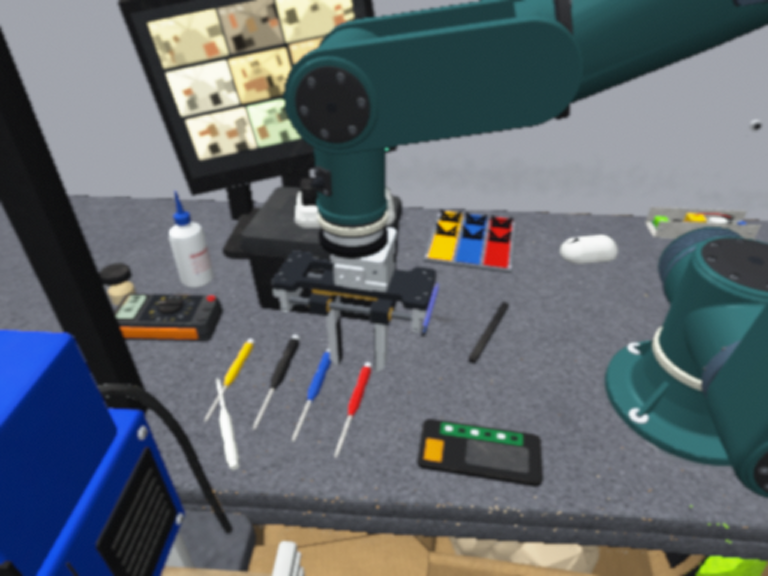

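The gripper is open 47 mm over the red handle (360,385), with fingertips at (335,360) and (380,365) still 57 mm up. It is clear of the blue handle, so I go down and grip.

```bash
python3 -m crank '{"twist":[[0,0,0],[0,0,0],[0,0,0],[0,0,0],[0,0,0],[0,0,0],[0,0,0],[0,0,0],[0,0,0],[0,0,0]],"delta_pos":[[-0.01,0,0.2],[-0.01,0,0.4],[-0.01,0,0.53],[-0.01,0,0.53],[-0.01,0,0.53],[-0.01,0,0.53],[-0.01,0,0.53],[-0.01,0,0.53],[-0.01,0,0.53],[-0.01,0,0.53]],"gripper":[0,0,0,0,0.85,0.85,0.85,0.85,0.85,0.85]}' 20
python3 - <<'E'
from plan import *
to(*P['red'],.028)
E
```

```text
clock: 5.05
eef_pos: [0.4173, 0.1306, 0.028]
tcp_rot: [0.669, 0.744, 0.0, 0.0]
contact_force: [-0.8, 0.0, 1.5]
width: 0.013
grasp_force: 20.0
shift [ 0.019 -0.001 -0.   ] turn [ 0.001 -0.    -0.001] pos [0.4173 0.1306 0.028 ] w 0.013 F [-0.8  0.   1.5] g 20.0 t 5.05
```

```bash
python3 -m crank '{"twist":[[0,0,0],[0,0,0],[0,0,0],[0,0,0]],"delta_pos":[[0,0,-0.5],[0,0,-1],[0,0,-1],[0,0,-1]],"gripper":[0.85,0.85,0.85,0.85]}'
python3 -m crank '{"twist":[[0,0,0],[0,0,0],[0,0,0],[0,0,0]],"delta_pos":[[-0.3,-0.4,-0.5],[-0.87,-0.8,-1],[-0.87,-0.8,-1],[-0.87,-0.8,-1]],"gripper":[0.85,0.85,0.85,0.85]}'
python3 -m crank '{"twist":[[0,0,0],[0,0,0],[0,0,0],[0,0,0]],"delta_pos":[[-0.45,-0.35,0],[-0.87,-0.7,0],[-0.87,-0.7,0],[-0.87,-0.7,0]],"gripper":[0.85,0.85,0.85,0.85]}'
python3 -m crank '{"twist":[[0,0,0],[0,0,0],[0,0,0],[0,0,0]],"delta_pos":[[-0.45,0,0],[-0.9,0,0],[-0.9,0,0],[-0.9,0,0]],"gripper":[0.85,0.85,0.85,0.85]}'
python3 -m crank '{"twist":[[0,0,0],[0,0,0],[0,0,0],[0,0,0]],"delta_pos":[[-0.45,0,0],[-0.9,0,0],[-0.9,0,0],[-0.9,0,0]],"gripper":[0.85,0.85,0.85,0.85]}'
python3 - <<'E'
from plan import *
to(.3048,-.3225,-84.2,.12)
E
```

```text
clock: 5.45
eef_pos: [0.4178, 0.1307, 0.1288]
tcp_rot: [0.669, 0.744, 0.001, 0.001]
contact_force: [0.6, -0.1, -0.6]
width: 0.0129
grasp_force: 20.0
clock: 5.85
eef_pos: [0.3462, 0.0334, 0.2295]
tcp_rot: [0.67, 0.742, 0.001, 0.002]
contact_force: [-0.1, 0.1, -0.9]
width: 0.013
grasp_force: 20.0
clock: 6.25
eef_pos: [0.2852, -0.0591, 0.2252]
tcp_rot: [0.67, 0.742, -0.0, -0.002]
contact_force: [0.9, 0.3, -0.4]
width: 0.0132
grasp_force: 20.0
clock: 6.65
eef_pos: [0.2961, -0.1471, 0.2257]
tcp_rot: [0.669, 0.744, 0.0, -0.002]
contact_force: [0.2, -0.3, -0.5]
width: 0.013
grasp_force: 20.0
clock: 7.05
eef_pos: [0.306, -0.2358, 0.2265]
tcp_rot: [0.668, 0.744, 0.001, -0.002]
contact_force: [1.1, 0.1, -1.3]
width: 0.0133
grasp_force: 20.0
shift [-0.864 -0.104  1.062] turn [-0.001 -0.002  0.004] pos [ 0.306  -0.2358  0.2265] w 0.0133 F [ 1.1  0.1 -1.3] g 20.0 t 7.05
```

```bash
python3 -m crank '{"twist":[[0,0,0],[0,0,0],[0,0,0],[0,0,0],[0,0,0]],"delta_pos":[[-0.45,-0.05,0.3],[-0.87,-0.1,0.7],[-0.87,-0.1,1],[-0.87,-0.1,1],[-0.87,-0.1,1]],"gripper":[0.85,0.85,0.85,0.85,0.85]}'
python3 - <<'E'
from plan import *
to(.3048,-.3225,-84.2,.051)
t=viewer.read_camera('top'); s=viewer.read_camera('side')
a=cv2.resize(t['img'][170:290,290:410,::-1],(390,390),interpolation=2); b=cv2.resize(s['img'][100:220,260:380,::-1],(390,390),interpolation=2)
cv2.imwrite('pics/c2.png',np.hstack([a,b]))
E
```

```text
clock: 7.55
eef_pos: [0.3052, -0.3228, 0.1276]
tcp_rot: [0.668, 0.744, 0.001, -0.001]
contact_force: [0.2, 0.4, -0.6]
width: 0.013
grasp_force: 20.0
shift [ 0.002 -0.004  0.766] turn [-0.    -0.001  0.005] pos [ 0.3052 -0.3228  0.1276] w 0.013 F [ 0.2  0.4 -0.6] g 20.0 t 7.55
```

View pics/c2.png

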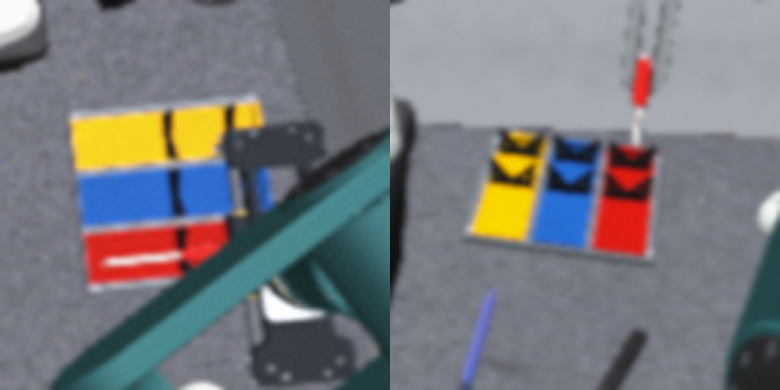

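The red driver (side crop 640,85) hangs straight above the red cradle with its shank along the notches, so I lower and release it.

```bash
python3 -m crank '{"twist":[[0,0,0],[0,0,0],[0,0,0],[0,0,0],[0,0,0],[0,0,0],[0,0,0],[0,0,0],[0,0,0],[0,0,0]],"delta_pos":[[0,0,0.3],[0,0,0.5],[0,0,0.65],[0,0,0.74],[0,0,0.78],[0,0,0.78],[0,0,0.78],[0,0,0.78],[0,0,0.78],[0,0,0.78]],"gripper":[0.85,0.85,0.85,0.85,0.85,0.85,0.3,0.3,0.3,0.3]}'
python3 -m crank '{"twist":[[0,0,0],[0,0,0],[0,0,0],[0,0,0],[0,0,0]],"delta_pos":[[0,0,-0.2],[0,0,-0.6],[0,0,-1],[0,0,-1],[0,0,-1]],"gripper":[0.3,0.3,0.3,0.3,0.3]}'
python3 - <<'E'
from plan import *
to(.3,-.1,-82.6,.225);to(*P['blue'],.2)
E
```

```text
clock: 8.65
eef_pos: [0.3048, -0.3252, 0.0498]
tcp_rot: [0.669, 0.744, -0.0, 0.0]
contact_force: [-0.5, 0.2, 0.0]
width: 0.0327
grasp_force: 0.0
clock: 9.15
eef_pos: [0.3051, -0.3255, 0.1506]
tcp_rot: [0.669, 0.744, -0.0, 0.001]
contact_force: [0.0, 1.4, -0.8]
width: 0.0332
grasp_force: 0.0
shift [ 2.246  0.19  -0.749] turn [ 0.001  0.001 -0.014] pos [ 0.3051 -0.3255  0.1506] w 0.0332 F [ 0.   1.4 -0.8] g 0.0 t 9.15
shift [ 4.318  2.201 -0.501] turn [ 0.001  0.001 -0.014] pos [ 0.3051 -0.3255  0.1506] w 0.0332 F [ 0.   1.4 -0.8] g 0.0 t 9.15
```

```bash
python3 -m crank '{"twist":[[0,0,0],[0,0,0],[0,0,0],[0,0,0]],"delta_pos":[[0.5,0,-0.4],[1,0,-0.8],[1,0,-0.8],[1,0,-0.8]],"gripper":[0.3,0.3,0.3,0.3]}'
python3 -m crank '{"twist":[[0,0,0],[0,0,0],[0,0,0],[0,0,0]],"delta_pos":[[0.5,0,0],[1,0,0],[1,0,0],[1,0,0]],"gripper":[0.3,0.3,0.3,0.3]}'
python3 -m crank '{"twist":[[0,0,0],[0,0,0],[0,0,0],[0,0,0]],"delta_pos":[[0.5,0.2,0],[1,0.6,0],[1,0.6,0],[1,0.6,0]],"gripper":[0.3,0.3,0.3,0.3]}'
python3 -m crank '{"twist":[[0,0,-0.014],[0,0,-0.014],[0,0,-0.014],[0,0,-0.014]],"delta_pos":[[0.5,0.5,0],[1,1,0],[1,1,0],[1,1,0]],"gripper":[0.3,0.3,0,0]}'
python3 - <<'E'
from plan import *
to(*P['blue'],.08)
E
```

```text
clock: 9.55
eef_pos: [0.2945, -0.2243, 0.2309]
tcp_rot: [0.667, 0.745, 0.0, 0.002]
contact_force: [-0.5, -1.2, -0.8]
width: 0.0329
grasp_force: 0.0
clock: 9.95
eef_pos: [0.2832, -0.1259, 0.2276]
tcp_rot: [0.668, 0.744, -0.001, -0.001]
contact_force: [-0.3, -0.0, -0.7]
width: 0.033
grasp_force: 0.0
clock: 10.35
eef_pos: [0.3334, -0.0202, 0.2279]
tcp_rot: [0.668, 0.744, -0.001, -0.001]
contact_force: [-0.6, -0.4, 0.3]
width: 0.033
grasp_force: 0.0
clock: 10.75
eef_pos: [0.4235, 0.0901, 0.2272]
tcp_rot: [0.66, 0.751, -0.001, -0.001]
contact_force: [0.3, -0.7, 0.6]
width: 0.0453
grasp_force: 0.0
shift [0.298 0.594 1.47 ] turn [-0.002 -0.     0.   ] pos [0.4235 0.0901 0.2272] w 0.0453 F [ 0.3 -0.7  0.6] g 0.0 t 10.75
```

```bash
python3 -m crank '{"twist":[[0,0,0],[0,0,0],[0,0,0],[0,0,0],[0,0,0]],"delta_pos":[[0.2,0.4,0.3],[0.3,0.59,0.7],[0.3,0.59,1],[0.3,0.59,1],[0.3,0.59,1]],"gripper":[0,0,0,0,0]}'
python3 - <<'E'
from plan import *
to(*P['blue'],.028)
t=viewer.read_camera('top'); s=viewer.read_camera('side')
a=cv2.resize(t['img'][190:290,290:390,::-1],(390,390),interpolation=2); b=cv2.resize(s['img'][100:330,130:360,::-1],(390,390),interpolation=2)
cv2.imwrite('pics/c3.png',np.hstack([a,b]))
E
```

```text
clock: 11.25
eef_pos: [0.4758, 0.1248, 0.1292]
tcp_rot: [0.661, 0.75, -0.001, -0.0]
contact_force: [-0.4, -0.1, 0.8]
width: 0.047
grasp_force: 0.0
shift [0.022 0.027 1.011] turn [-0.001  0.    -0.002] pos [0.4758 0.1248 0.1292] w 0.047 F [-0.4 -0.1  0.8] g 0.0 t 11.25
```

View pics/c3.png

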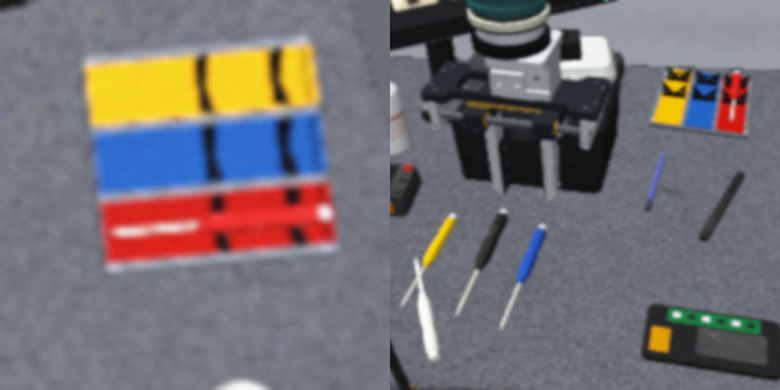

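The red driver is in its cradle, lying in both notches (left crop: handle from x 200 to 330, ribs at 218 and 295), about 4 mm towards the raised end. That is within tolerance, and I'll correct it for the next ones. The blue handle is free under the gripper.

```bash
python3 -m crank '{"twist":[[0,0,0],[0,0,0],[0,0,0],[0,0,0],[0,0,0],[0,0,0],[0,0,0],[0,0,0],[0,0,0],[0,0,0],[0,0,0]],"delta_pos":[[0.01,0.02,0.4],[0.02,0.02,0.75],[0.02,0.02,0.95],[0.02,0.02,1],[0.02,0.02,1],[0.02,0.02,1],[0.02,0.02,1],[0.02,0.02,1],[0.02,0.02,1],[0.02,0.02,1],[0.02,0.02,1]],"gripper":[0,0,0,0,0,0.85,0.85,0.85,0.85,0.85,0.85]}' 20
python3 -m crank '{"twist":[[0,0,0],[0,0,0],[0,0,0],[0,0,0]],"delta_pos":[[0,0,-0.5],[0,0,-1],[0,0,-1],[0,0,-1]],"gripper":[0.85,0.85,0.85,0.85]}'
python3 - <<'E'
from plan import *
to(.34,0,-84.2,.23); to(.3545,-.3175,-84.2,.13)
E
```

```text
clock: 12.45
eef_pos: [0.478, 0.1294, 0.03]
tcp_rot: [0.66, 0.751, 0.0, 0.0]
contact_force: [-0.4, -0.1, 2.4]
width: 0.014
grasp_force: 20.0
clock: 12.85
eef_pos: [0.4785, 0.1295, 0.1309]
tcp_rot: [0.66, 0.751, 0.001, 0.001]
contact_force: [0.5, 0.1, 0.1]
width: 0.0137
grasp_force: 20.0
shift [-1.107 -1.537 -0.997] turn [ 0.002 -0.     0.017] pos [0.4785 0.1295 0.1309] w 0.0137 F [0.5 0.1 0.1] g 20.0 t 12.85
shift [-4.274e+00 -1.803e+00  2.000e-03] turn [ 0.002 -0.     0.017] pos [0.4785 0.1295 0.1309] w 0.0137 F [0.5 0.1 0.1] g 20.0 t 12.85
```

```bash
python3 -m crank '{"twist":[[0,0,0],[0,0,0],[0,0,0],[0,0,0]],"delta_pos":[[-0.2,-0.4,-0.5],[-0.6,-0.95,-1],[-0.6,-0.95,-1],[-0.6,-0.95,-1]],"gripper":[0.85,0.85,0.85,0.85]}'
python3 -m crank '{"twist":[[0,0,0.017],[0,0,0.017],[0,0,0.017],[0,0,0.017]],"delta_pos":[[-0.3,-0.4,0],[-0.8,-0.8,0],[-0.8,-0.8,0],[-0.8,-0.8,0]],"gripper":[0.85,0.85,0.85,0.85]}'
python3 -m crank '{"twist":[[0,0,0],[0,0,0],[0,0,0],[0,0,0]],"delta_pos":[[-0.5,0,0],[-1,0,0],[-1,0,0],[-1,0,0]],"gripper":[0.85,0.85,0.85,0.85]}'
python3 -m crank '{"twist":[[0,0,0],[0,0,0],[0,0,0],[0,0,0]],"delta_pos":[[-0.5,0,0],[-1,0,0],[-1,0,0],[-1,0,0]],"gripper":[0.85,0.85,0.85,0.85]}'
python3 - <<'E'
from plan import *
to(.3545,-.313,-84.2,.13)
E
```

```text
clock: 13.25
eef_pos: [0.3903, 0.056, 0.2322]
tcp_rot: [0.661, 0.75, 0.001, 0.002]
contact_force: [0.9, 0.7, 0.0]
width: 0.0138
grasp_force: 20.0
clock: 13.65
eef_pos: [0.3208, -0.0328, 0.2269]
tcp_rot: [0.672, 0.741, -0.001, -0.002]
contact_force: [0.9, 0.0, 0.3]
width: 0.0139
grasp_force: 20.0
clock: 14.05
eef_pos: [0.3323, -0.1312, 0.2274]
tcp_rot: [0.671, 0.742, 0.0, -0.002]
contact_force: [-0.2, 1.2, -0.8]
width: 0.0142
grasp_force: 20.0
clock: 14.45
eef_pos: [0.3429, -0.2295, 0.2282]
tcp_rot: [0.67, 0.743, 0.001, -0.002]
contact_force: [0.1, 0.5, -0.5]
width: 0.0138
grasp_force: 20.0
shift [-0.846  0.031  0.979] turn [-0.001 -0.002  0.001] pos [ 0.3429 -0.2295  0.2282] w 0.0138 F [ 0.1  0.5 -0.5] g 20.0 t 14.45
```

```bash
python3 -m crank '{"twist":[[0,0,0],[0,0,0],[0,0,0],[0,0,0],[0,0,0],[0,0,0]],"delta_pos":[[-0.45,0.03,0.3],[-0.83,0.03,0.7],[-0.83,0.03,1],[-0.83,0.03,1],[-0.83,0.03,1],[-0.83,0.03,1]],"gripper":[0.85,0.85,0.85,0.85,0.85,0.85]}'
python3 - <<'E'
from plan import *
to(.3545,-.313,-84.2,.052)
t=viewer.read_camera('top'); s=viewer.read_camera('side')
a=cv2.resize(t['img'][170:290,290:410,::-1],(390,390),interpolation=2); b=cv2.resize(s['img'][100:220,260:380,::-1],(390,390),interpolation=2)
cv2.imwrite('pics/c4.png',np.hstack([a,b]))
E
```

```text
clock: 15.05
eef_pos: [0.3552, -0.3125, 0.132]
tcp_rot: [0.669, 0.743, 0.0, 0.002]
contact_force: [0.7, -0.2, 0.1]
width: 0.014
grasp_force: 20.0
shift [-0.002 -0.01   0.8  ] turn [0.002 0.002 0.002] pos [ 0.3552 -0.3125  0.132 ] w 0.014 F [ 0.7 -0.2  0.1] g 20.0 t 15.05
```

View pics/c4.png

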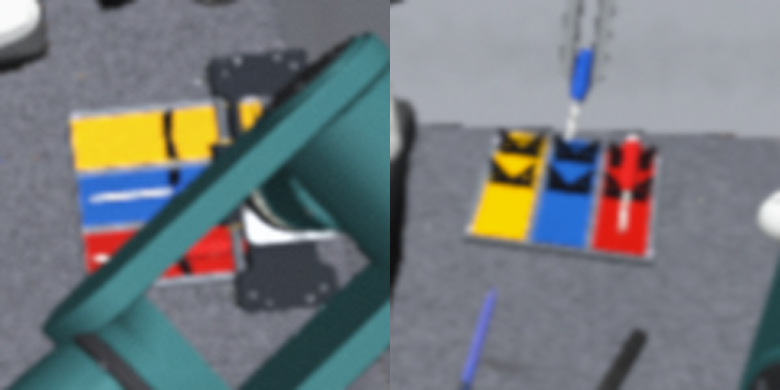

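The blue driver (side crop 580,75) hangs in line above the blue cradle, and red stays seated. I lower it and release with a small opening.

```bash
python3 -m crank '{"twist":[[0,0,0],[0,0,0],[0,0,0],[0,0,0],[0,0,0],[0,0,0],[0,0,0],[0,0,0],[0,0,0],[0,0,0]],"delta_pos":[[0,-0.01,0.3],[0,-0.01,0.5],[0,-0.01,0.65],[0,-0.01,0.76],[0,-0.01,0.81],[0,-0.01,0.81],[0,-0.01,0.81],[0,-0.01,0.81],[0,-0.01,0.81],[0,-0.01,0.81]],"gripper":[0.85,0.85,0.85,0.85,0.85,0.85,0.35,0.35,0.35,0.35]}'
python3 -m crank '{"twist":[[0,0,0],[0,0,0],[0,0,0],[0,0,0],[0,0,0]],"delta_pos":[[0,0,-0.2],[0,0,-0.6],[0,0,-1],[0,0,-1],[0,0,-1]],"gripper":[0.35,0.35,0.35,0.35,0.35]}'
python3 -m crank '{"twist":[[0,0,0],[0,0,0],[0,0,0],[0,0,0]],"delta_pos":[[0.5,-0.2,-0.4],[1,-0.5,-0.8],[1,-0.5,-0.8],[1,-0.5,-0.8]],"gripper":[0.3,0.3,0.3,0.3]}'
python3 -m crank '{"twist":[[0,0,0],[0,0,0],[0,0,0],[0,0,0]],"delta_pos":[[0.5,0,0],[1,0,0],[1,0,0],[1,0,0]],"gripper":[0.3,0.3,0.3,0.3]}'
python3 -m crank '{"twist":[[0,0,0],[0,0,0],[0,0,0],[0,0,0]],"delta_pos":[[0.5,0.2,0],[1,0.6,0],[1,0.6,0],[1,0.6,0]],"gripper":[0.3,0.3,0.3,0.3]}'
python3 -m crank '{"twist":[[0,0,0.024],[0,0,0.024],[0,0,0.024],[0,0,0.024]],"delta_pos":[[0.5,0.5,0],[1,0.8,0],[1,0.8,0],[1,0.8,0]],"gripper":[0.3,0.3,0,0]}'
python3 - <<'E'
from plan import *
to(*P['yellow'],.2)
E
```

```text
clock: 16.15
eef_pos: [0.3526, -0.3133, 0.0484]
tcp_rot: [0.67, 0.742, -0.0, -0.0]
contact_force: [0.5, 0.5, 0.4]
width: 0.0306
grasp_force: 0.0
clock: 16.65
eef_pos: [0.3531, -0.3138, 0.1494]
tcp_rot: [0.67, 0.742, -0.0, 0.001]
contact_force: [-0.4, 0.7, -0.0]
width: 0.0308
grasp_force: 0.0
clock: 17.05
eef_pos: [0.2923, -0.2176, 0.2303]
tcp_rot: [0.67, 0.743, -0.0, 0.002]
contact_force: [0.5, -0.5, 0.6]
width: 0.0329
grasp_force: 0.0
clock: 17.45
eef_pos: [0.2827, -0.119, 0.2267]
tcp_rot: [0.669, 0.743, -0.0, -0.001]
contact_force: [0.2, 0.4, 1.8]
width: 0.0329
grasp_force: 0.0
clock: 17.85
eef_pos: [0.3333, -0.0136, 0.2269]
tcp_rot: [0.669, 0.743, -0.001, -0.001]
contact_force: [-0.8, 0.1, 0.8]
width: 0.0328
grasp_force: 0.0
clock: 18.25
eef_pos: [0.4031, 0.0938, 0.2267]
tcp_rot: [0.684, 0.73, -0.001, -0.001]
contact_force: [-0.2, -0.4, 0.5]
width: 0.0452
grasp_force: 0.0
shift [0.355 1.973 0.261] turn [-0.002  0.    -0.046] pos [0.4031 0.0938 0.2267] w 0.0452 F [-0.2 -0.4  0.5] g 0.0 t 18.25
```

```bash
python3 -m crank '{"twist":[[0,0,-0.046],[0,0,-0.046],[0,0,-0.046],[0,0,-0.046]],"delta_pos":[[0.2,0.5,0],[0.2,1,0],[0.2,1,0],[0.2,1,0]],"gripper":[0,0,0,0]}'
python3 - <<'E'
from plan import *
to(*P['yellow'],.13)
E
```

```text
clock: 18.65
eef_pos: [0.5008, 0.1174, 0.2263]
tcp_rot: [0.659, 0.752, -0.002, -0.001]
contact_force: [0.1, -0.3, 0.4]
width: 0.047
grasp_force: 0.0
shift [0.116 0.996 0.958] turn [-0.003  0.001 -0.003] pos [0.5008 0.1174 0.2263] w 0.047 F [ 0.1 -0.3  0.4] g 0.0 t 18.65
```

```bash
python3 -m crank '{"twist":[[0,0,-0.003],[0,0,-0.003],[0,0,-0.003],[0,0,-0.003],[0,0,-0.003]],"delta_pos":[[0.1,0.5,0.3],[0.12,1,0.7],[0.12,1,0.95],[0.12,1,0.95],[0.12,1,0.95]],"gripper":[0,0,0,0,0]}'
python3 - <<'E'
from plan import *
from meas import *
to(*P['yellow'],.028)
t=viewer.read_camera('top'); s=viewer.read_camera('side')
E,W,A,b=line(s,[18,130,90],[32,255,255],(135,220,175,275),.007); print(np.round(W,4),np.round((W[0]+W[1])/2,4))
a=cv2.resize(t['img'][190:290,290:390,::-1],(390,390),interpolation=2); b=cv2.resize(s['img'][170:330,90:250,::-1],(390,390),interpolation=2)
cv2.imwrite('pics/c5.png',np.hstack([a,b]))
E
```

```text
clock: 19.15
eef_pos: [0.5963, 0.144, 0.1335]
tcp_rot: [0.656, 0.755, -0.001, -0.001]
contact_force: [-0.2, 0.1, 0.7]
width: 0.0468
grasp_force: 0.0
shift [-0.021  0.012  1.055] turn [-0.002  0.     0.001] pos [0.5963 0.144  0.1335] w 0.0468 F [-0.2  0.1  0.7] g 0.0 t 19.15
[[0.6028 0.102  0.007 ]
 [0.5914 0.1867 0.007 ]] [0.5971 0.1443 0.007 ]
```

View pics/c5.png

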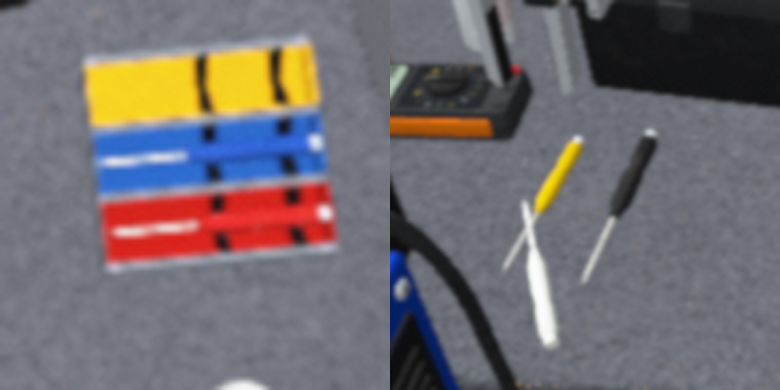

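The blue driver is seated (handle from x 187 to 320, ribs at 210 and 285). The yellow handle is clear, and the white driver's shank lies on top of its shank. I'll grip, draw the yellow back along its axis, then lift slowly.

```bash
python3 -m crank '{"twist":[[0,0,0],[0,0,0],[0,0,0],[0,0,0],[0,0,0],[0,0,0],[0,0,0],[0,0,0],[0,0,0],[0,0,0],[0,0,0]],"delta_pos":[[-0.02,0.01,0.4],[-0.02,0.01,0.75],[-0.02,0.01,0.95],[-0.02,0.01,1],[-0.02,0.01,1],[-0.02,0.01,1],[-0.02,0.01,1],[-0.02,0.01,1],[-0.02,0.01,1],[-0.02,0.01,1],[-0.02,0.01,1]],"gripper":[0,0,0,0,0,0,0.85,0.85,0.85,0.85,0.85]}' 25
python3 -m crank '{"twist":[[0,0,0],[0,0,0],[0,0,0],[0,0,0],[0,0,0],[0,0,0],[0,0,0],[0,0,0],[0,0,0],[0,0,0]],"delta_pos":[[-0.08,0,-0.03],[-0.16,0,-0.03],[-0.24,0,-0.05],[-0.32,0,-0.1],[-0.4,0,-0.15],[-0.4,0,-0.25],[-0.4,0,-0.4],[-0.4,0,-0.6],[-0.4,0,-0.8],[-0.4,0,-1]],"gripper":[0.85,0.85,0.85,0.85,0.85,0.85,0.85,0.85,0.85,0.85]}'
python3 - <<'E'
from plan import *
to(.4,.08,-84.2,.23)
t=viewer.read_camera('top'); s=viewer.read_camera('side')
b=cv2.resize(s['img'][100:330,60:290,::-1],(500,500),interpolation=2)
cv2.imwrite('pics/c6.png',b)
E
```

```text
clock: 20.35
eef_pos: [0.5988, 0.1438, 0.0335]
tcp_rot: [0.656, 0.755, -0.0, -0.0]
contact_force: [-1.0, 0.2, 1.0]
width: 0.0119
grasp_force: 24.1
clock: 21.35
eef_pos: [0.6048, 0.1047, 0.1359]
tcp_rot: [0.655, 0.755, 0.001, 0.001]
contact_force: [1.3, 0.3, -0.2]
width: 0.0118
grasp_force: 23.9
shift [ 0.045 -2.06  -0.945] turn [ 0.001 -0.     0.026] pos [0.6048 0.1047 0.1359] w 0.0118 F [ 1.3  0.3 -0.2] g 23.9 t 21.35
```

View pics/c6.png

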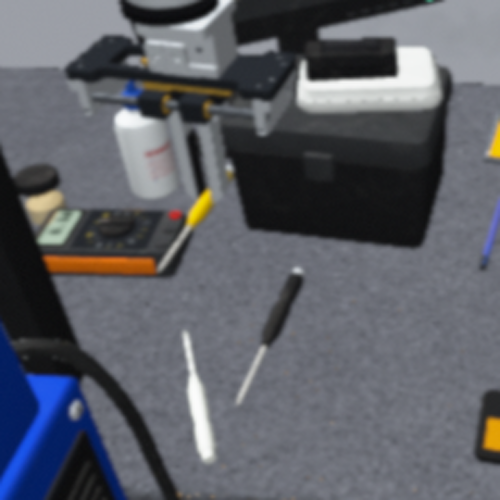

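The yellow driver is in the grip, freed from the white one, and level in line with its old direction. It is held rather near the fingertips, so I carry it gently.

```bash
python3 -m crank '{"twist":[[0,0,0],[0,0,0],[0,0,0],[0,0,0],[0,0,0],[0,0,0]],"delta_pos":[[0,-0.15,-0.15],[0,-0.4,-0.4],[0,-0.7,-0.7],[0,-0.9,-0.9],[0,-1,-1],[0,-1,-1]],"gripper":[0.85,0.85,0.85,0.85,0.85,0.85]}'
python3 -m crank '{"twist":[[0,0,0],[0,0,0],[0,0,0],[0,0,0],[0,0,0],[0,0,0]],"delta_pos":[[0,-0.2,0],[0,-0.5,0],[0,-0.8,0],[0,-0.95,0],[0,-1,0],[0,-1,0]],"gripper":[0.85,0.85,0.85,0.85,0.85,0.85]}'
python3 -m crank '{"twist":[[0,0,0.026],[0,0,0.026],[0,0,0.026],[0,0,0.026],[0,0,0.026],[0,0,0.026]],"delta_pos":[[-0.2,-0.2,0],[-0.5,-0.5,0],[-0.8,-0.8,0],[-0.9,-0.8,0],[-1,-0.8,0],[-1,-0.8,0]],"gripper":[0.85,0.85,0.85,0.85,0.85,0.85]}'
python3 - <<'E'
from plan import *
to(.4042,-.308,-84.2,.23)
E
```

```text
clock: 22.05
eef_pos: [0.5056, 0.0904, 0.2353]
tcp_rot: [0.655, 0.755, 0.001, 0.001]
contact_force: [0.5, -0.3, -0.3]
width: 0.0116
grasp_force: 23.9
clock: 22.65
eef_pos: [0.4066, 0.0761, 0.2324]
tcp_rot: [0.656, 0.755, -0.0, -0.0]
contact_force: [0.1, -0.4, 0.2]
width: 0.0117
grasp_force: 23.9
clock: 23.25
eef_pos: [0.3425, -0.0348, 0.2331]
tcp_rot: [0.671, 0.741, -0.0, -0.0]
contact_force: [-0.6, 0.6, 0.7]
width: 0.0118
grasp_force: 23.9
shift [-2.779  0.345  0.029] turn [-0.    -0.    -0.002] pos [ 0.3425 -0.0348  0.2331] w 0.0118 F [-0.6  0.6  0.7] g 23.9 t 23.25
```

```bash
python3 -m crank '{"twist":[[0,0,0],[0,0,0],[0,0,0],[0,0,0],[0,0,0],[0,0,0]],"delta_pos":[[-0.2,0,0],[-0.5,0,0],[-0.8,0,0],[-0.9,0,0],[-0.95,0,0],[-0.95,0,0]],"gripper":[0.85,0.85,0.85,0.85,0.85,0.85]}'
python3 -m crank '{"twist":[[0,0,0],[0,0,0],[0,0,0],[0,0,0],[0,0,0],[0,0,0]],"delta_pos":[[-0.2,0,0],[-0.5,0,0],[-0.8,0,0],[-0.9,0,0],[-0.95,0,0],[-0.95,0,0]],"gripper":[0.85,0.85,0.85,0.85,0.85,0.85]}'
python3 -m crank '{"twist":[[0,0,0],[0,0,0],[0,0,0],[0,0,0],[0,0,0],[0,0,0],[0,0,0]],"delta_pos":[[-0.2,0.05,0.1],[-0.5,0.15,0.3],[-0.8,0.25,0.6],[-0.88,0.34,0.8],[-0.88,0.34,0.95],[-0.88,0.34,1],[-0.88,0.34,1]],"gripper":[0.85,0.85,0.85,0.85,0.85,0.85,0.85]}'
python3 - <<'E'
from plan import *
to(.4042,-.308,-84.2,.0555)
t=viewer.read_camera('top'); s=viewer.read_camera('side')
a=cv2.resize(t['img'][170:290,290:410,::-1],(390,390),interpolation=2); b=cv2.resize(s['img'][90:210,240:360,::-1],(390,390),interpolation=2)
cv2.imwrite('pics/c7.png',np.hstack([a,b]))
E
```

```text
clock: 23.85
eef_pos: [0.3513, -0.1282, 0.2332]
tcp_rot: [0.671, 0.742, 0.0, -0.001]
contact_force: [-0.3, -0.2, -0.2]
width: 0.0117
grasp_force: 23.9
clock: 24.45
eef_pos: [0.3606, -0.2224, 0.2334]
tcp_rot: [0.671, 0.742, 0.0, -0.0]
contact_force: [0.4, 0.2, -0.1]
width: 0.0118
grasp_force: 23.9
clock: 25.15
eef_pos: [0.4029, -0.306, 0.133]
tcp_rot: [0.67, 0.742, 0.0, -0.001]
contact_force: [0.6, -0.4, -0.9]
width: 0.012
grasp_force: 23.9
shift [-0.023  0.012  0.775] turn [-0.001 -0.001  0.   ] pos [ 0.4029 -0.306   0.133 ] w 0.012 F [ 0.6 -0.4 -0.9] g 23.9 t 25.15
```

View pics/c7.png

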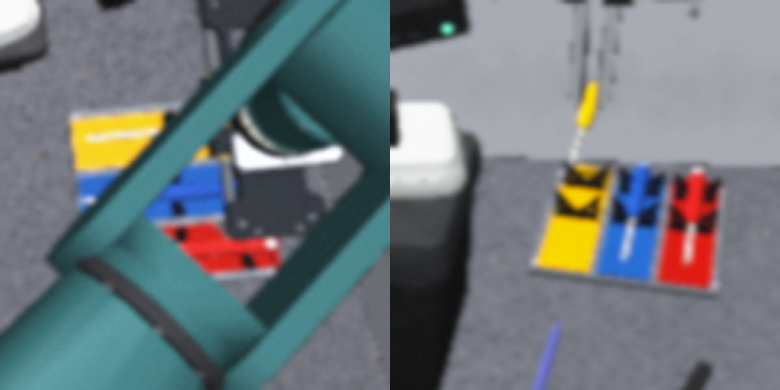

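The yellow driver (side crop 588,105) is in line above the yellow cradle. The other two are seated, so I lower and release.

```bash
python3 -m crank '{"twist":[[0,0,0],[0,0,0],[0,0,0],[0,0,0],[0,0,0],[0,0,0],[0,0,0],[0,0,0],[0,0,0],[0,0,0],[0,0,0]],"delta_pos":[[-0.01,0.01,0.15],[-0.02,0.01,0.35],[-0.02,0.01,0.55],[-0.02,0.01,0.68],[-0.02,0.01,0.74],[-0.02,0.01,0.78],[-0.02,0.01,0.78],[-0.02,0.01,0.78],[-0.02,0.01,0.78],[-0.02,0.01,0.78],[-0.02,0.01,0.78]],"gripper":[0.85,0.85,0.85,0.85,0.85,0.85,0.85,0.4,0.4,0.4,0.4]}'
python3 -m crank '{"twist":[[0,0,0],[0,0,0],[0,0,0],[0,0,0],[0,0,0]],"delta_pos":[[0,0,-0.2],[0,0,-0.6],[0,0,-1],[0,0,-1],[0,0,-1]],"gripper":[0.4,0.4,0.4,0.4,0.4]}'
python3 -m crank '{"twist":[[0,0,0],[0,0,0],[0,0,0],[0,0,0]],"delta_pos":[[0.5,-0.4,-0.4],[1,-0.9,-0.8],[1,-0.9,-0.8],[1,-0.9,-0.8]],"gripper":[0.3,0.3,0.3,0.3]}'
python3 -m crank '{"twist":[[0,0,0],[0,0,0],[0,0,0],[0,0,0]],"delta_pos":[[0.5,0,0],[1,0,0],[1,0,0],[1,0,0]],"gripper":[0.3,0.3,0.3,0.3]}'
python3 - <<'E'
from plan import *
to(.4042,-.308,-84.2,.055)
t=viewer.read_camera('top'); s=viewer.read_camera('side')
a=cv2.resize(t['img'][190:270,305:385,::-1],(390,390),interpolation=2); b=cv2.resize(s['img'][120:310,140:330,::-1],(390,390),interpolation=2)
cv2.imwrite('pics/c8.png',np.hstack([a,b]))
for n in ['black_driver_handle','pen_mid']: print(n,[(np.round(np.array(r['box'])*[512,384,512,384]).astype(int).tolist(),round(r['score'],2)) for r in spotter.recognise('side',n)][:2])
E
```

```text
clock: 26.35
eef_pos: [0.4044, -0.3094, 0.0558]
tcp_rot: [0.671, 0.742, 0.0, 0.0]
contact_force: [0.8, -0.9, -0.3]
width: 0.0283
grasp_force: 0.0
clock: 26.85
eef_pos: [0.4047, -0.3098, 0.1568]
tcp_rot: [0.671, 0.742, -0.0, 0.002]
contact_force: [0.3, -0.1, 0.4]
width: 0.028
grasp_force: 0.0
clock: 27.25
eef_pos: [0.3031, -0.2172, 0.2374]
tcp_rot: [0.671, 0.742, -0.0, 0.002]
contact_force: [1.4, -0.1, 0.1]
width: 0.0331
grasp_force: 0.0
clock: 27.65
eef_pos: [0.2947, -0.1188, 0.234]
tcp_rot: [0.67, 0.743, -0.0, -0.001]
contact_force: [0.1, -0.9, -0.3]
width: 0.0324
grasp_force: 0.0
shift [-1.996  0.898  1.787] turn [-0.001 -0.     0.001] pos [ 0.2947 -0.1188  0.234 ] w 0.0324 F [ 0.1 -0.9 -0.3] g 0.0 t 27.65
black_driver_handle [([169, 225, 200, 285], 0.58), ([321, 144, 343, 179], 0.39)]
pen_mid [([321, 139, 342, 177], 0.66), ([279, 194, 290, 223], 0.57)]
```

View pics/c8.png

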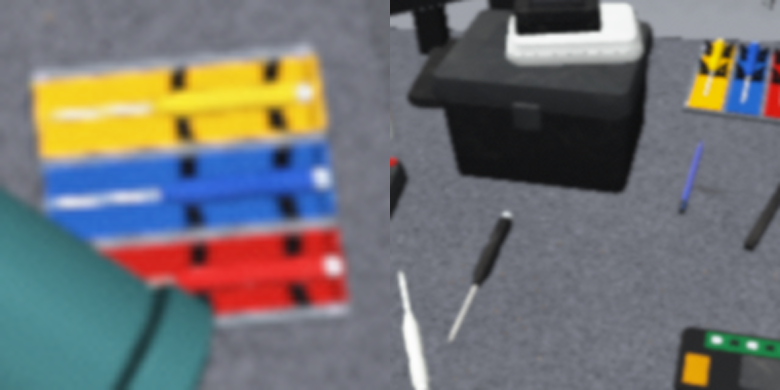

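All three lie in their own notches, and the black driver and pen have not moved. They seem shifted some mm towards the raised end, so I clear the arm and measure that properly.

```bash
python3 -m crank '{"twist":[[0,0,0],[0,0,0],[0,0,0],[0,0,0]],"delta_pos":[[0.5,0,0],[1,0,0],[1,0,0],[1,0,0]],"gripper":[0.3,0.3,0.3,0.3]}'
python3 -m crank '{"twist":[[0,0,0],[0,0,0],[0,0,0],[0,0,0]],"delta_pos":[[0.5,0,0],[1,0,0],[1,0,0],[1,0,0]],"gripper":[0.3,0.3,0.3,0.3]}'
python3 - <<'E'
from plan import *
t=viewer.read_camera('top'); g=cv2.cvtColor(t['img'],cv2.COLOR_RGB2HSV).astype(int)
u=np.array([.1,-.995]); n=np.array([.995,.1])
# brightness profiles along each cradle: tool line at z .031, rib line 14 mm aside at z .036
L=dict(cred=(-114,42),cblue=(-117,44),cyellow=(-111,40))
for k,(lo,hi) in L.items():
    c=np.array(P[k][:2]); ys=np.arange(-140,80,1.)
    def prof(off,z,ch):
        q=np.array([proj(t,(*(c+u*y/1000+n*off),z)) for y in ys]).astype(np.float32)
        return cv2.remap(g[:,:,ch].astype(np.float32),q[:,:1],q[:,1:],cv2.INTER_LINEAR)[:,0]
    S=np.min([prof(o,.028,1) for o in (-.004,-.002,0,.002,.004)],0)
    print(k,'S line',[(int(y),int(s)) for y,s in zip(ys,S)][10:60:3],[(int(y),int(s)) for y,s in zip(ys,S)][160:210:3])
    for o in (-.014,.014):
        V=prof(o,.034,2); d=V.max()-V; r=[]
        for a in (-27,27): m=abs(ys-a)<14; w=np.clip(d[m]-d[m].min()-.4*np.ptp(d[m]),0,None); r.append(round((ys[m]*w).sum()/w.sum(),1))
        print('  ribs',o,r)
cv2.imwrite('pics/c9.png',cv2.resize(t['img'][190:270,300:390,::-1],(720,600),interpolation=2))
E
```

```text
clock: 28.25
eef_pos: [0.285, -0.0196, 0.2354]
tcp_rot: [0.67, 0.743, -0.0, 0.0]
contact_force: [-0.3, -0.3, -0.2]
width: 0.0326
grasp_force: 0.0
clock: 28.65
eef_pos: [0.2752, 0.0792, 0.2353]
tcp_rot: [0.67, 0.742, -0.001, 0.0]
contact_force: [0.8, -0.9, -0.8]
width: 0.033
grasp_force: 0.0
cred S line [(-130, 23), (-127, 22), (-124, 22), (-121, 24), (-118, 19), (-115, 42), (-112, 116), (-109, 157), (-106, 139), (-103, 91), (-100, 52), (-97, 32), (-94, 34), (-91, 41), (-88, 49), (-85, 62), (-82, 83)] [(20, 202), (23, 200), (26, 196), (29, 196), (32, 193), (35, 196), (38, 176), (41, 103), (44, 35), (47, 19), (50, 47), (53, 56), (56, 27), (59, 23), (62, 23), (65, 22), (68, 24)]
  ribs -0.014 [np.float64(-30.0), np.float64(23.3)]
  ribs 0.014 [np.float64(-30.2), np.float64(23.1)]
cblue S line [(-130, 23), (-127, 22), (-124, 24), (-121, 22), (-118, 25), (-115, 52), (-112, 85), (-109, 94), (-106, 72), (-103, 42), (-100, 27), (-97, 23), (-94, 24), (-91, 31), (-88, 41), (-85, 55), (-82, 71)] [(20, 194), (23, 194), (26, 193), (29, 190), (32, 188), (35, 189), (38, 160), (41, 92), (44, 38), (47, 36), (50, 59), (53, 57), (56, 29), (59, 22), (62, 21), (65, 22), (68, 23)]
  ribs -0.014 [np.float64(-30.7), np.float64(22.7)]
  ribs 0.014 [np.float64(-30.8), np.float64(22.7)]
cyellow S line [(-130, 22), (-127, 23), (-124, 23), (-121, 23), (-118, 20), (-115, 58), (-112, 140), (-109, 181), (-106, 173), (-103, 138), (-100, 104), (-97, 79), (-94, 58), (-91, 50), (-88, 47), (-85, 55), (-82, 63)] [(20, 198), (23, 199), (26, 198), (29, 197), (32, 190), (35, 150), (38, 73), (41, 21), (44, 37), (47, 117), (50, 149), (53, 77), (56, 13), (59, 24), (62, 23), (65, 22), (68, 23)]
  ribs -0.014 [np.float64(-30.8), np.float64(22.7)]
  ribs 0.014 [np.float64(-30.5), np.float64(22.9)]
```

View pics/c9.png

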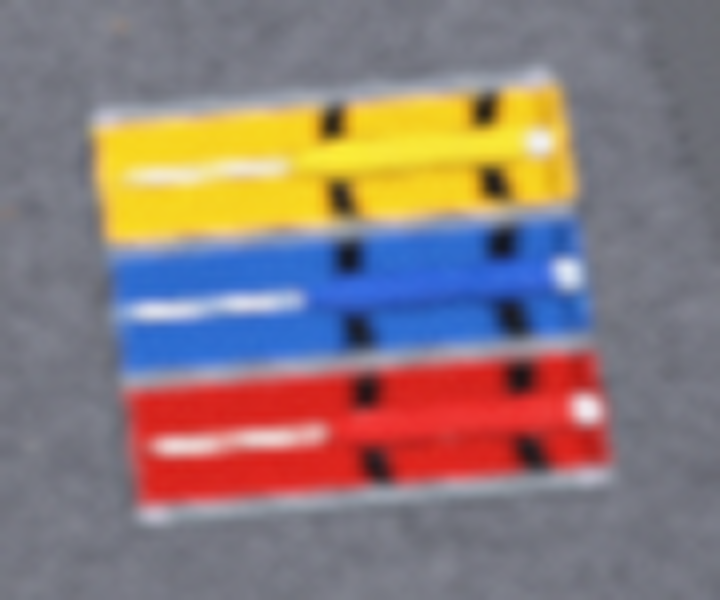

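All three lie in the notches, with ribs at x ≈ 371 and 526 for red. From shank tip and cap, the red driver is about 10 mm towards the raised end and blue and yellow about 8 mm. The limit is 15 mm, so I'll regrip red and shift it back 7 mm for margin.

```bash
python3 -m crank '{"twist":[[0,0,0],[0,0,0],[0,0,0],[0,0,0]],"delta_pos":[[-0.5,0,0],[-1,0,0],[-1,0,0],[-1,0,0]],"gripper":[0.3,0.3,0.3,0.3]}'
python3 -m crank '{"twist":[[0,0,0],[0,0,0],[0,0,0],[0,0,0]],"delta_pos":[[-0.5,0,0],[-1,0,0],[-1,0,0],[-1,0,0]],"gripper":[0.3,0.3,0.3,0.3]}'
python3 -m crank '{"twist":[[0,0,0],[0,0,0],[0,0,0],[0,0,0]],"delta_pos":[[-0.5,0,0],[-1,0,0],[-1,0,0],[-1,0,0]],"gripper":[0.3,0.3,0.3,0.3]}'
python3 -m crank '{"twist":[[0,0,0],[0,0,0],[0,0,0],[0,0,0],[0,0,0]],"delta_pos":[[-0.5,-0.1,0.3],[-1,-0.1,0.6],[-1,-0.1,0.9],[-1,-0.1,0.9],[-1,-0.1,0.9]],"gripper":[0.3,0.3,0.3,0.3,0.3]}'
python3 - <<'E'
from plan import *
to(.3048,-.3235,-84.2,.049)
E
```

```text
clock: 29.1
eef_pos: [0.2845, -0.0233, 0.2352]
tcp_rot: [0.676, 0.737, -0.0, -0.0]
contact_force: [0.0, 1.0, 0.5]
width: 0.033
grasp_force: 0.0
clock: 29.5
eef_pos: [0.2945, -0.1196, 0.2352]
tcp_rot: [0.672, 0.741, 0.0, -0.001]
contact_force: [-0.2, 0.9, 0.0]
width: 0.0328
grasp_force: 0.0
clock: 29.9
eef_pos: [0.3051, -0.2174, 0.2352]
tcp_rot: [0.67, 0.742, 0.001, -0.001]
contact_force: [-0.0, 0.3, -0.1]
width: 0.0327
grasp_force: 0.0
clock: 30.4
eef_pos: [0.3053, -0.3169, 0.1457]
tcp_rot: [0.67, 0.743, 0.001, -0.001]
contact_force: [0.6, -0.3, 0.5]
width: 0.0329
grasp_force: 0.0
shift [-0.067 -0.012  0.967] turn [-0.    -0.001  0.001] pos [ 0.3053 -0.3169  0.1457] w 0.0329 F [ 0.6 -0.3  0.5] g 0.0 t 30.4
```

```bash
python3 -m crank '{"twist":[[0,0,0],[0,0,0],[0,0,0],[0,0,0],[0,0,0],[0,0,0],[0,0,0],[0,0,0],[0,0,0],[0,0,0]],"delta_pos":[[-0.05,-0.01,0.4],[-0.05,-0.01,0.7],[-0.05,-0.01,0.88],[-0.05,-0.01,0.96],[-0.05,-0.01,0.96],[-0.05,-0.01,0.96],[-0.05,-0.01,0.96],[-0.05,-0.01,0.96],[-0.05,-0.01,0.96],[-0.05,-0.01,0.96]],"gripper":[0.3,0.3,0.3,0.3,0.3,0.85,0.85,0.85,0.85,0.85]}' 20
python3 -m crank '{"twist":[[0,0,0],[0,0,0],[0,0,0],[0,0,0],[0,0,0],[0,0,0],[0,0,0],[0,0,0],[0,0,0],[0,0,0],[0,0,0]],"delta_pos":[[0,0,-0.04],[0,0,-0.05],[0.04,0,-0.05],[0.08,0,-0.05],[0.08,0,-0.05],[0.08,0,0],[0.08,0,0],[0.08,0,0],[0.08,0,0],[0.08,0,0],[0.08,0,0]],"gripper":[0.85,0.85,0.85,0.85,0.85,0.85,0.85,0.3,0.3,0.3,0.3]}'
python3 -m crank '{"twist":[[0,0,0],[0,0,0],[0,0,0],[0,0,0],[0,0,0]],"delta_pos":[[0,0,-0.2],[0,0,-0.6],[0,0,-1],[0,0,-1],[0,0,-1]],"gripper":[0.3,0.3,0.3,0.3,0.3]}'
python3 -m crank '{"twist":[[0,0,0],[0,0,0],[0,0,0],[0,0,0]],"delta_pos":[[0.5,0,-0.4],[1,0,-0.8],[1,0,-0.8],[1,0,-0.8]],"gripper":[0.3,0.3,0.3,0.3]}'
python3 -m crank '{"twist":[[0,0,0],[0,0,0],[0,0,0],[0,0,0]],"delta_pos":[[0.5,0,0],[1,0,0],[1,0,0],[1,0,0]],"gripper":[0.3,0.3,0.3,0.3]}'
python3 -m crank '{"twist":[[0,0,0],[0,0,0],[0,0,0],[0,0,0],[0,0,0],[0,0,0]],"delta_pos":[[0.5,0,0],[1,0,0],[1,0,0],[1,0,0],[1,0,0],[1,0,0]],"gripper":[0.3,0.3,0.3,0.3,0.3,0.3]}'
python3 - <<'E'
from plan import *
t=viewer.read_camera('top')
cv2.imwrite('pics/c10.png',cv2.resize(t['img'][190:270,300:390,::-1],(720,600),interpolation=2))
E
```

```text
clock: 31.4
eef_pos: [0.3056, -0.3251, 0.051]
tcp_rot: [0.671, 0.742, 0.0, 0.002]
contact_force: [3.7, 1.8, 5.5]
width: 0.013
grasp_force: 20.0
clock: 32.5
eef_pos: [0.3031, -0.3162, 0.049]
tcp_rot: [0.671, 0.742, 0.0, -0.0]
contact_force: [0.0, 0.4, 1.3]
width: 0.0327
grasp_force: 0.0
clock: 33.0
eef_pos: [0.3037, -0.3169, 0.1503]
tcp_rot: [0.671, 0.742, -0.0, 0.001]
contact_force: [-0.3, -0.4, 0.4]
width: 0.0328
grasp_force: 0.0
clock: 33.4
eef_pos: [0.2938, -0.2156, 0.2307]
tcp_rot: [0.67, 0.743, 0.0, 0.002]
contact_force: [0.8, -1.1, -0.0]
width: 0.0327
grasp_force: 0.0
clock: 33.8
eef_pos: [0.2831, -0.1172, 0.2275]
tcp_rot: [0.67, 0.742, -0.001, -0.001]
contact_force: [-0.0, -0.1, -0.8]
width: 0.0327
grasp_force: 0.0
clock: 34.4
eef_pos: [0.2736, -0.0197, 0.2289]
tcp_rot: [0.673, 0.74, -0.001, -0.001]
contact_force: [1.2, -0.7, 0.4]
width: 0.033
grasp_force: 0.0
```

View pics/c10.png

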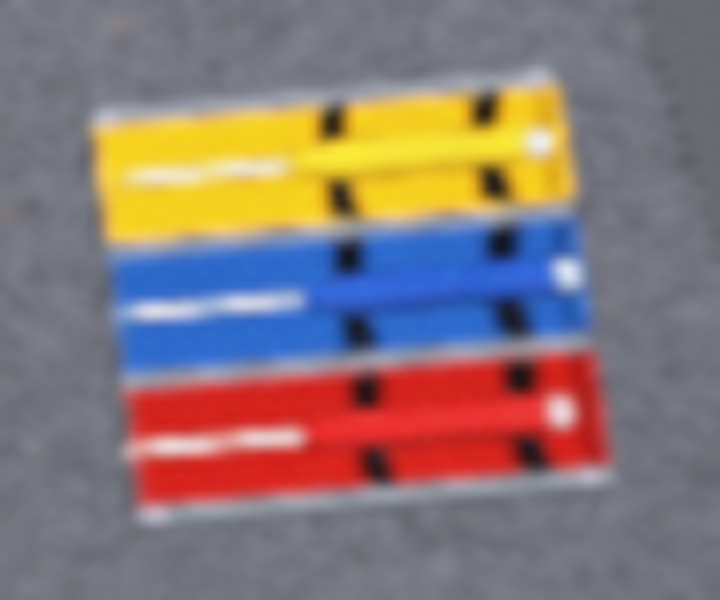

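Red has moved back about 9 mm (cap now at x 560) and lies centred in its notches. Yellow (cap 540) and blue (cap 567) are also within tolerance, so I hand in.

```bash
python3 -c "
from cell import robot; print(robot.sign_off())"
```

```text
the job is handed in; nothing more can be done
None
```

The red, yellow and blue screwdrivers lie in both notches of their own-colour cradles, each within about 10 mm lengthways by the camera (limit 15 mm); the black screwdriver and the pen were left where they lay, and the job was handed in at about 34 s with no verdict returned.

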